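Fit the return spring to an analyser's disc-lift unit

ROBOT

A 6-joint arm with a two-finger parallel gripper is mounted at the origin on the work surface. World frame = base frame: x ahead of the robot, y to its left, z up, the work surface at z = 0. Lengths are in m, angles in rad, forces in N, time in s.
With the tool pointing down it reaches from about 0.35 to 0.975 m from the base axis. Payload 7.1 kg.
Tool frame: the origin (TCP) lies on the centre line of the jaws, within the pads' length; the fingertips stand 11 mm ahead of it and the grasp point (between the pads) lies 8 mm behind it; z points along the fingers, y is the line along which they close (so a half turn about z gives the same grasp; the last joint's range is limited). The gripper opens to 88 mm and grips with 3 to 60 N. Pads are 20 mm wide; open, the fingers measure 115 mm over their backs; the gripper's body (75 mm by 178 mm) begins 61 mm behind the grasp point.
Start: joints at [-1.24, 0.423, 1.63, -0, 1.089, -0.019], TCP at [0.214, -0.587, 0.234] pointing down, gripper open.
Joint ranges: [-3, 3], [-0.9, 2.11], [0.09, 2.58], [-1.31, 4.45], [0.11, 2.69], [-2.54, 2.54]. Speed limits (rad/s): [2.39, 2.39, 3.01, 3.14, 3.14, 3.14].

INTERFACE

Orientations are given as [roll, pitch, yaw] about the fixed x, y, z axes, in that order (R = Rz(yaw) Ry(pitch) Rx(roll)).
In Python, from bench import ctrl gives the robot as it stands.
- The arm moves only by the tool jog_arm, never from a script. Its argument "series" is a list of rows, each an object of numbers: "tx", "ty", "tz": the shift along the tool's x, y, z in mm; "wx", "wy", "wz": the turn, a rotation vector about the tool's x, y, z in degrees. In form: [{"tx": .., "ty": .., "tz": .., "wx": .., "wy": .., "wz": ..}, ...]. A call has 1 to 5 rows; each row shifts and turns the commanded pose from where the row before left it, along the tool's axes as they then stand; what a row does not reach is not made up. A row lasts 1/12 s, in which the tool goes at most 41.7 mm and 7.16 degrees, less where a joint would pass 70% of its speed; a pose out of reach is approached as far as the arm can. A call with a gripper value outside its range is refused whole. "gripper" is the closure in counts, from 0 (fully open) to 255 (shut), set as the call begins (left out, the last holds). The fingers move at their own pace and stop on an object; the grip force is fixed at half the most. Time passes only in rows, so rows that do not move let the fingers close. It gives the time, the measured TCP pose, the force, the opening and the grip force at its end, in the units of the state.
- ctrl.observe(): the state, without advancing time (a new reading comes with each control period).
- ctrl.get_image(name): name is "scene" or "top" or "wrist"; returns the picture (400x640x3 uint8, red, green, blue); there is no depth.
- ctrl.camera_model(name): a dict with "fx", "fy", "cx", "cy" (pixels), "D" ([k1, k2, p1, p2, k3] as OpenCV has them; the pictures are not rectified), "extrinsics" (4x4, takes a point from camera to world coordinates); the wrist camera has in their place "hand_eye" (4x4, takes a point from camera to tool coordinates, whose origin is the TCP and whose axes are the flange's). Camera axes: x right, y down, z forward; pixel columns grow to the right and rows downward; lengths in m; the calibration is good to about 2 mm. A picture is of the moment at which its call begins: read the wrist's pose just before it. camera_model takes no time and is no camera call.
- ctrl.close_job(): hands the job in; it is judged then, once.
Trained networks look in the newest picture that a camera, given by its name, has taken for a name from the list of things; names that differ only in an ending like _2 or _b are one class to them, and where a whole thing is asked for, a point or a joint stands for the part that bears it (a point fixed in the world has none). Each returns a list of dicts, best first, with "score" (0 to 1); they miss things now and then, are a little off and sometimes report something else, mostly with a low value. They report only what shows in the picture. A call takes as long as a camera call. They do not tell look-alikes from the thing itself.
- ctrl.masks_of(camera, query): "pixels" (400x640 bool, what is visible of it) and "location" ([column, row] in pixels, amid what is visible of it).
The state is a dict: "clock": time; "q": joint angles; "joint_vel": joint speeds; "effort": joint torques, N m; "eef_pos": TCP position; "eef_rot": TCP orientation; "contact_force": force on the tool from outside, world axes, zero at the start; "moment": the same for the moment, N m; "width": finger opening in m; "finger_force": force on a finger pad.
Only numpy, scipy, OpenCV 4.12 (cv2) and the standard library are available. Lean on these libraries where they do the work, as an engineer would, in place of code of your own. Each camera call takes 0.05 s, during which the arm holds its last target. There are 200 camera calls.

TASK

The sample analyser's lift unit is out for service and its return spring must go back on. Take the long wide coil spring, thread it over the tall spring rod (the one that rises from a round flange, not the short dowel beside it), lower it all the way down onto the flange before letting go, twisting a little if the coils catch, and leave it standing there. Leave the other two springs, the short one and the narrow one, standing where they are.

Things in the scene. Friction and masses are not known exactly. Their poses are not given: they have to be found in the camera images.
- long_spring: The spring to fit: steel compression spring standing upright, 70 mm long, 44.5 mm outside, clear bore 34 mm, wire 4.5 mm, 85 g; stiff, treat as rigid. Flat closed ends, alike. Origin: centre of its lower end; z up its axis. Can be gripped across its outside at any yaw.
- short_spring: Bystander: the same steel wire and diameter (44.5 mm) but only 35 mm long, standing upright on the bench. Origin: centre of its lower end; z up its axis.
- narrow_spring: Bystander: a thin steel spring, 70 mm long but only 22 mm across, too narrow for the rod, standing upright on the bench. Origin: centre of its lower end; z up its axis.
- lift_unit: Fixed aluminium plate 165x70x12 mm with two upright 14 mm steel rods. Origin: on the bench, on the spring rod's axis; z up, x along the plate (-40 to 125 mm) to the dowel. Spring rod: rises from a round dark flange, 60 mm across, whose flat top (the spring's seat) is 22 mm above the origin; tip at 110 mm, last 10 mm tapered to 6 mm. Dowel at x = 90 mm: no flange, top at 62 mm.
There are look-alikes about, which are no part of the job. What is shaped like the lift_unit but green is not meant.

How it is judged:
By the outcome, as a careful person would: the job done as asked, in the order asked, and still so for the second after the job is handed in, with the robot touching nothing.
It also fails if it takes over 42 s, if anything falls off the work surface, if the arm or the gripper's body presses on something with over 40 N, if the wrist force passes 120 N, or if a joint passes its speed limit or range.

## Working session

There is one attempt and no reset: what is moved stays moved. The work goes in short steps, Python scripts to look and compute and a tool call to move; the robot and the scene stay as the last step left them, time stands still between calls to the robot, and variables do not carry over. Pictures are saved under pics/ and viewed, at most 10 in all, crops included, and the job is handed in when it is done.

Besides the shell and the picture viewer there is one more tool, called after "Emit:" as a command line: name --argument value ..., lists and objects as JSON in quotes. jog_arm: Moves the arm, as the interface text tells. Its arguments: {"type":"object","properties":{"series":{"type":"array","items":{"type":"object","properties":{"tx":{"type":"number"},"ty":{"type":"number"},"tz":{"type":"number"},"wx":{"type":"number"},"wy":{"type":"number"},"wz":{"type":"number"}}}},"gripper":{"type":"number"}},"required":["series"]}

```bash
mkdir -p pics; ls; cat > h.py <<'E'
import numpy as np, cv2
from bench import ctrl
from scipy.spatial.transform import Rotation as R
def T_cam(name):
    m=ctrl.camera_model(name)
    if 'extrinsics' in m: return m,np.array(m['extrinsics'])
    s=ctrl.observe(); T=np.eye(4); T[:3,:3]=R.from_euler('xyz',s['eef_rot']).as_matrix(); T[:3,3]=s['eef_pos']
    return m,T@np.array(m['hand_eye'])
def K(m): return np.array([[m['fx'],0,m['cx']],[0,m['fy'],m['cy']],[0,0,1.]])
def ray(name,px,z,MT=None):
    m,T=MT or T_cam(name)
    u=cv2.undistortPoints(np.array([[px]],float),K(m),np.array(m['D'],float))[0,0]
    d=T[:3,:3]@np.array([u[0],u[1],1]); o=T[:3,3]
    return (o+d*(z-o[2])/d[2])
def proj(name,P,MT=None):
    m,T=MT or T_cam(name); Ti=np.linalg.inv(T)
    return cv2.projectPoints(np.array(P,float).reshape(-1,1,3),cv2.Rodrigues(Ti[:3,:3])[0],Ti[:3,3],K(m),np.array(m['D'],float))[0][:,0]
def save(name,fn,im=None):
    im=ctrl.get_image(name) if im is None else im
    cv2.imwrite('pics/'+fn,im[:,:,::-1]); return im
E
python3 - <<'E'
from h import *
a=save('scene','a.png');b=save('top','b.png')
np.set_printoptions(precision=3,suppress=True)
for c in('scene','top'):
    print(c,T_cam(c)[1])
    for q in('long_spring','short_spring','narrow_spring','lift_unit'):
        for d in ctrl.masks_of(c,q)[:3]:
            ys,xs=np.nonzero(d['pixels']); print(c,q,round(d['score'],2),d['location'],xs.min(),xs.max(),ys.min(),ys.max())
print(ctrl.observe())
cv2.imwrite('pics/ab.png',cv2.resize(np.vstack([a,b])[:,:,::-1],(480,600)))
E
```

```text
pics
scene [[-0.158  0.721 -0.675  1.09 ]
 [ 0.987  0.111 -0.112  0.099]
 [-0.006 -0.684 -0.729  0.82 ]
 [ 0.     0.     0.     1.   ]]
scene long_spring 0.58 [371.2, 294.3] 357 380 275 310
scene short_spring 0.77 [452.3, 270.8] 443 466 256 280
scene narrow_spring 0.53 [359.3, 233.0] 357 367 221 245
scene lift_unit 0.78 [213.7, 291.9] 172 250 239 326
scene lift_unit 0.66 [236.2, 207.0] 197 268 161 232
scene lift_unit 0.55 [208.7, 147.4] 182 235 108 173
top [[ 0.007 -0.997  0.082  0.256]
 [-1.    -0.007  0.008 -0.033]
 [-0.008 -0.082 -0.997  1.417]
 [ 0.     0.     0.     1.   ]]
top long_spring 0.53 [278.2, 130.4] 270 286 124 142
top narrow_spring 0.63 [285.2, 186.6] 282 290 179 187
top narrow_spring 0.29 [216.8, 161.4] 212 228 159 174
top lift_unit 0.87 [382.6, 133.9] 365 402 103 159
top lift_unit 0.87 [390.8, 208.2] 367 413 179 237
top lift_unit 0.66 [431.0, 252.8] 419 447 241 267
{'clock': 0.5, 'q': array([-1.24 ,  0.423,  1.63 ,  0.   ,  1.089, -0.019]), 'joint_vel': array([-0.   , -0.003, -0.   ,  0.   ,  0.001,  0.001]), 'effort': array([ -0.001, -54.414, -27.382,   0.064,   0.018,  -0.   ]), 'eef_pos': array([ 0.214, -0.587,  0.234]), 'eef_rot': array([-3.142, -0.   ,  0.35 ]), 'contact_force': array([-0.157,  0.082, -0.122]), 'moment': array([-0.014,  0.   , -0.05 ]), 'finger_force': 0.0, 'width': 0.08768977951504531}
```

View pics/b.png

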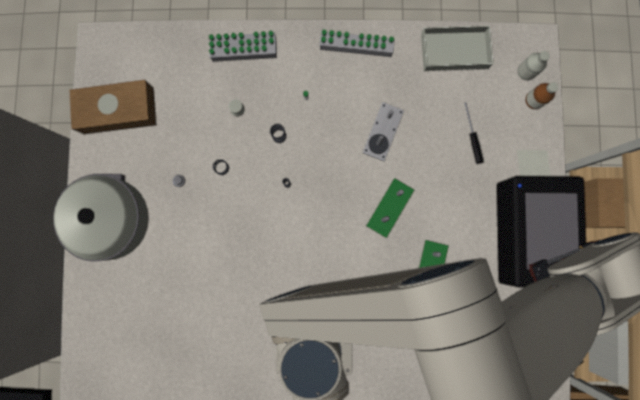

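View pics/a.png

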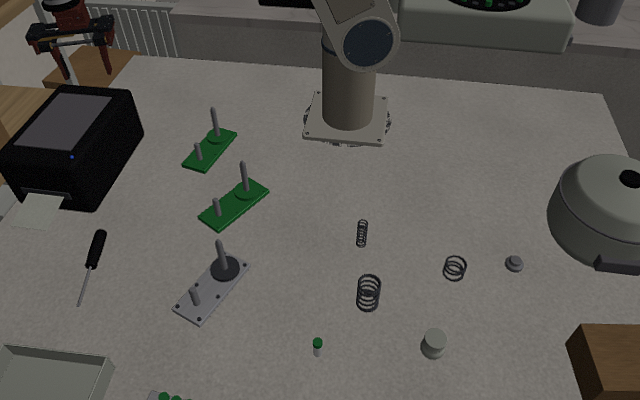

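The top view shows the long spring at (278,132), the aluminium unit's flange at (378,144) and its dowel at (390,115). In the scene view these are the spring at (369,293) and the rod base at (225,268), with the green units as look-alikes.

```bash
python3 - <<'E'
from h import *
np.set_printoptions(precision=4,suppress=True)
print('spring top', ray('top',(278,132.5),.035),'scene',ray('scene',(369,292.5),.035))
f=ray('top',(378,144),.022); d=ray('top',(390,115),.062); print('flange',f,'dowel',d, np.linalg.norm((d-f)[:2]))
print('scene flange',ray('scene',(225.5,268),.022),'rodtip',ray('scene',(219,240),.11),'doweltip',ray('scene',(194,285),.062))
s=ctrl.observe(); print(T_cam('wrist')[0])
E
```

```text
spring top [0.5843 0.1092 0.035 ] scene [0.5814 0.1104 0.035 ]
flange [ 0.5549 -0.1819  0.022 ] dowel [ 0.6308 -0.2123  0.062 ] 0.08174261115286857
scene flange [ 0.56   -0.1806  0.022 ] rodtip [ 0.5581 -0.1804  0.11  ] doweltip [ 0.6333 -0.214   0.062 ]
{'fx': 324.5327254670075, 'fy': 324.5327254670075, 'cx': 317.0439408534289, 'cy': 201.0506267661752, 'D': array([-0.0399,  0.    ,  0.    ,  0.    ,  0.    ]), 'hand_eye': array([[-0.0003, -0.9529, -0.3033,  0.0847],
       [ 1.    , -0.0002, -0.0004, -0.001 ],
       [ 0.0003, -0.3033,  0.9529, -0.1502],
       [ 0.    ,  0.    ,  0.    ,  1.    ]])}
```

Emit:
jog_arm --series '[{"tx": 20, "ty": -18, "tz": -25}, {"tx": 29, "ty": -26}, {"tx": 29, "ty": -26}, {"tx": 29, "ty": -26}, {"tx": 29, "ty": -26}]' --gripper 0

```text
invalid input
```

Emit:
jog_arm --series '[{"tx": 29, "ty": -26}, {"tx": 29, "ty": -26}, {"tx": 29, "ty": -26}, {"tx": 29, "ty": -26}, {"tx": 29, "ty": -26}]'

```text
invalid input
```

Emit:
jog_arm --series '[{"tx": 29, "ty": -26}, {"tx": 29, "ty": -26}, {"tx": 29, "ty": -26}, {"tx": 29, "ty": -26}, {"tx": 29, "ty": -26}]'

```text
invalid input
```

Emit:
jog_arm --series '[{"tx": 29, "ty": -26}, {"tx": 29, "ty": -26}, {"tx": 29, "ty": -26}, {"tx": 29, "ty": -26}, {"tx": 10, "ty": -10, "tz": 25}]'

```text
invalid input
```

```bash
cat > spring.py <<'E'
from h import *
np.set_printoptions(precision=4,suppress=True)
MT=T_cam('wrist'); s=ctrl.observe(); im=save('wrist','w1.png')
print(s['clock'],s['eef_pos'],s['eef_rot'],s['joint_vel'])
for d in ctrl.masks_of('wrist','long_spring')[:3]:
    ys,xs=np.nonzero(d['pixels']); print(d['score'],d['location'],xs.min(),xs.max(),ys.min(),ys.max())
    c=((xs.min()+xs.max())/2,(ys.min()+ys.max())/2); print(ray('wrist',c,.035,MT))
print('expected',proj('wrist',[[.583,.110,.0],[.583,.110,.07]],MT))
E
python3 spring.py
```

```text
0.5 [ 0.2142 -0.5871  0.2336] [-3.1415 -0.      0.3498] [-0.0002 -0.0026 -0.0002  0.      0.0012  0.0007]
expected [[ -43.8375 -204.9395]
 [ 446.5724  341.5492]]
```

View pics/w1.png

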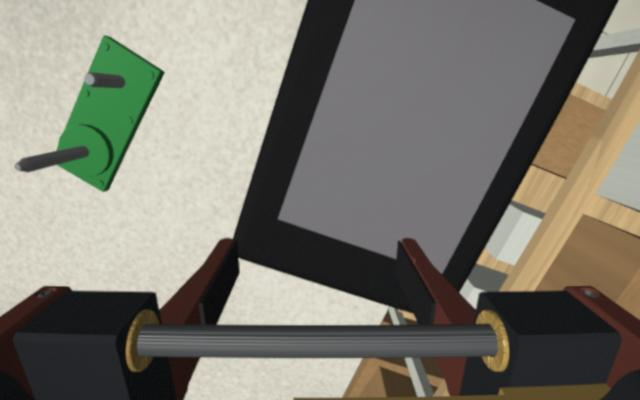

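The wrist view shows the black box just ahead of the fingers, with a green unit at (110,110). My rows probably need all six keys, so I'll rise first to clear the box.

Emit:
jog_arm --series '[{"tx": 0, "ty": 0, "tz": -40, "wx": 0, "wy": 0, "wz": 0}, {"tx": 15, "ty": -20, "tz": -20, "wx": 0, "wy": 0, "wz": 0}, {"tx": 29, "ty": -26, "tz": 0, "wx": 0, "wy": 0, "wz": 0}, {"tx": 29, "ty": -26, "tz": 0, "wx": 0, "wy": 0, "wz": 0}, {"tx": 29, "ty": -26, "tz": 0, "wx": 0, "wy": 0, "wz": 0}]' --gripper 0

```text
clock: 1.02
eef_pos: [0.2767, -0.459, 0.2942]
eef_rot: [3.141, -0.0, 0.348]
contact_force: [1.0, 0.6, 0.4]
width: 0.088
finger_force: 0.0
```

Emit:
jog_arm --series '[{"tx": 29, "ty": -26, "tz": 0, "wx": 0, "wy": 0, "wz": 0}, {"tx": 29, "ty": -26, "tz": 0, "wx": 0, "wy": 0, "wz": 0}, {"tx": 29, "ty": -26, "tz": 0, "wx": 0, "wy": 0, "wz": 0}, {"tx": 29, "ty": -26, "tz": 0, "wx": 0, "wy": 0, "wz": 0}, {"tx": 29, "ty": -26, "tz": 0, "wx": 0, "wy": 0, "wz": 0}]'

```text
clock: 1.43
eef_pos: [0.3686, -0.2866, 0.294]
eef_rot: [3.141, -0.0, 0.349]
contact_force: [0.5, -0.8, 0.4]
width: 0.0879
finger_force: 0.0
```

Emit:
jog_arm --series '[{"tx": 29, "ty": -26, "tz": 0, "wx": 0, "wy": 0, "wz": 0}, {"tx": 29, "ty": -26, "tz": 0, "wx": 0, "wy": 0, "wz": 0}, {"tx": 29, "ty": -26, "tz": 0, "wx": 0, "wy": 0, "wz": 0}, {"tx": 29, "ty": -26, "tz": 0, "wx": 0, "wy": 0, "wz": 0}, {"tx": 29, "ty": -26, "tz": 0, "wx": 0, "wy": 0, "wz": 0}]'

```text
clock: 1.85
eef_pos: [0.4603, -0.1146, 0.294]
eef_rot: [3.141, -0.001, 0.35]
contact_force: [1.7, -0.1, 0.8]
width: 0.088
finger_force: 0.0
```

Emit:
jog_arm --series '[{"tx": 29, "ty": -26, "tz": 10, "wx": 0, "wy": 0, "wz": 0}, {"tx": 29, "ty": -26, "tz": 10, "wx": 0, "wy": 0, "wz": 0}, {"tx": 29, "ty": -26, "tz": 10, "wx": 0, "wy": 0, "wz": 0}, {"tx": 29, "ty": -26, "tz": 10, "wx": 0, "wy": 0, "wz": 0}, {"tx": 29, "ty": -26, "tz": 10, "wx": 0, "wy": 0, "wz": 0}]'

```text
clock: 2.27
eef_pos: [0.5521, 0.0574, 0.2434]
eef_rot: [3.141, -0.001, 0.35]
contact_force: [1.3, -0.3, 0.4]
width: 0.0879
finger_force: 0.0
```

Emit:
jog_arm --series '[{"tx": 29, "ty": -26, "tz": 10, "wx": 0, "wy": 0, "wz": 0}, {"tx": 18, "ty": -13, "tz": 30, "wx": 0, "wy": 0, "wz": 0}, {"tx": 0, "ty": 0, "tz": 0, "wx": 0, "wy": 0, "wz": 0}]'

```text
clock: 2.52
eef_pos: [0.5818, 0.1114, 0.1989]
eef_rot: [-3.14, 0.005, 0.353]
contact_force: [-1.2, -0.8, -0.4]
width: 0.088
finger_force: 0.0
```

```bash
python3 spring.py
```

```text
2.5167 [0.5818 0.1114 0.1989] [-3.14    0.0048  0.3533] [-0.0538 -0.0702  0.0404 -0.0215  0.0906 -0.0453]
0.82 [321.2, 192.4] 297 344 159 218
[0.5798 0.1085 0.035 ]
expected [[320.0015 176.8825]
 [320.53   195.3562]]
```

View pics/w1.png

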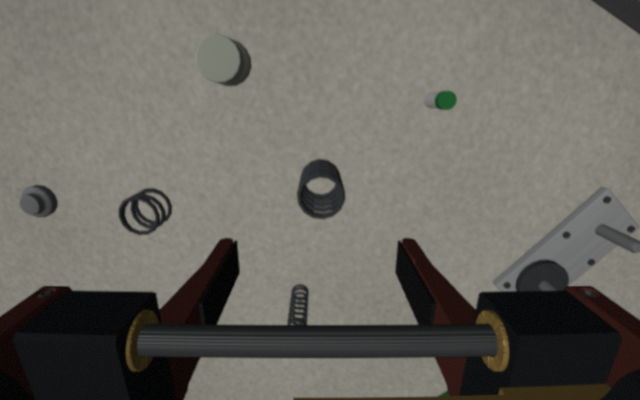

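The long spring sits at (321,188), midway between the fingers. The short spring is at (147,210), the narrow one at (300,305) and the lift unit at lower right. Descend and grip.

Emit:
jog_arm --series '[{"tx": -2, "ty": 1, "tz": 35, "wx": 0, "wy": 0, "wz": 0}, {"tx": 0, "ty": 0, "tz": 35, "wx": 0, "wy": 0, "wz": 0}, {"tx": 0, "ty": 0, "tz": 35, "wx": 0, "wy": 0, "wz": 0}, {"tx": 0, "ty": 0, "tz": 30, "wx": 0, "wy": 0, "wz": 0}, {"tx": 0, "ty": 0, "tz": 24, "wx": 0, "wy": 0, "wz": 0}]'

```text
clock: 3.03
eef_pos: [0.5804, 0.105, 0.0442]
eef_rot: [3.141, -0.0, 0.348]
contact_force: [-0.4, 0.0, -0.1]
width: 0.0876
finger_force: 0.0
```

Emit:
jog_arm --series '[{"tx": 0, "ty": 0, "tz": 0, "wx": 0, "wy": 0, "wz": 0}, {"tx": 0, "ty": 0, "tz": 0, "wx": 0, "wy": 0, "wz": 0}, {"tx": 0, "ty": 0, "tz": 0, "wx": 0, "wy": 0, "wz": 0}, {"tx": 0, "ty": 0, "tz": 0, "wx": 0, "wy": 0, "wz": 0}, {"tx": 0, "ty": 0, "tz": 0, "wx": 0, "wy": 0, "wz": 0}]' --gripper 255

```text
clock: 3.45
eef_pos: [0.5821, 0.1065, 0.0469]
eef_rot: [3.141, -0.004, 0.35]
contact_force: [-0.2, -0.3, 1.2]
width: 0.0581
finger_force: 0.0
```

Emit:
jog_arm --series '[{"tx": 0, "ty": 0, "tz": 0, "wx": 0, "wy": 0, "wz": 0}, {"tx": 0, "ty": 0, "tz": 0, "wx": 0, "wy": 0, "wz": 0}, {"tx": 0, "ty": 0, "tz": 0, "wx": 0, "wy": 0, "wz": 0}]'

```text
clock: 3.7
eef_pos: [0.5813, 0.1066, 0.0455]
eef_rot: [3.141, -0.001, 0.35]
contact_force: [-0.8, -0.5, 5.4]
width: 0.0433
finger_force: 30.0
```

Emit:
jog_arm --series '[{"tx": 0, "ty": 0, "tz": -15, "wx": 0, "wy": 0, "wz": 0}, {"tx": 0, "ty": 0, "tz": -30, "wx": 0, "wy": 0, "wz": 0}, {"tx": 0, "ty": 0, "tz": -40, "wx": 0, "wy": 0, "wz": 0}, {"tx": 0, "ty": 0, "tz": -40, "wx": 0, "wy": 0, "wz": 0}, {"tx": -12, "ty": 16, "tz": -35, "wx": 0, "wy": 0, "wz": 0}]'

```text
clock: 4.12
eef_pos: [0.5758, 0.0892, 0.207]
eef_rot: [-3.141, -0.002, 0.352]
contact_force: [0.8, -0.4, -0.2]
width: 0.0429
finger_force: 30.0
```

Emit:
jog_arm --series '[{"tx": -23, "ty": 32, "tz": 0, "wx": 0, "wy": 0, "wz": 0}, {"tx": -23, "ty": 32, "tz": 0, "wx": 0, "wy": 0, "wz": 0}, {"tx": -23, "ty": 32, "tz": 0, "wx": 0, "wy": 0, "wz": 0}, {"tx": -23, "ty": 32, "tz": 0, "wx": 0, "wy": 0, "wz": 0}, {"tx": -23, "ty": 32, "tz": 0, "wx": 0, "wy": 0, "wz": 0}]'

```text
clock: 4.53
eef_pos: [0.5207, -0.1038, 0.2048]
eef_rot: [3.142, -0.0, 0.35]
contact_force: [-0.2, -0.3, -1.2]
width: 0.043
finger_force: 30.0
```

Emit:
jog_arm --series '[{"tx": -23, "ty": 32, "tz": 0, "wx": 0, "wy": 0, "wz": 0}, {"tx": -23, "ty": 32, "tz": 0, "wx": 0, "wy": 0, "wz": 0}, {"tx": -16, "ty": 21, "tz": 0, "wx": 0, "wy": 0, "wz": 0}, {"tx": 0, "ty": 0, "tz": 0, "wx": 0, "wy": 0, "wz": 0}, {"tx": 0, "ty": 0, "tz": 0, "wx": 0, "wy": 0, "wz": 0}]'

```text
clock: 4.95
eef_pos: [0.4919, -0.2046, 0.2045]
eef_rot: [-3.141, 0.0, 0.347]
contact_force: [0.6, 0.3, -0.7]
width: 0.0427
finger_force: 30.0
```

```bash
cat > look.py <<'E'
from h import *
import sys
np.set_printoptions(precision=4,suppress=True)
MT=T_cam('wrist'); s=ctrl.observe(); im=save('wrist',sys.argv[1])
print(s['clock'],s['eef_pos'],s['eef_rot'],s['width'],s['contact_force'])
r=[.558,-.181]
print('rod proj base,tip',proj('wrist',[r+[.022],r+[.11]],MT))
E
python3 look.py w2.png
```

```text
4.95 [ 0.4919 -0.2046  0.2045] [-3.1411  0.0002  0.3468] 0.042720332110713896 [ 0.5937  0.2804 -0.7386]
rod proj base,tip [[318.5778 113.3506]
 [319.0246 118.7461]]
```

View pics/w2.png

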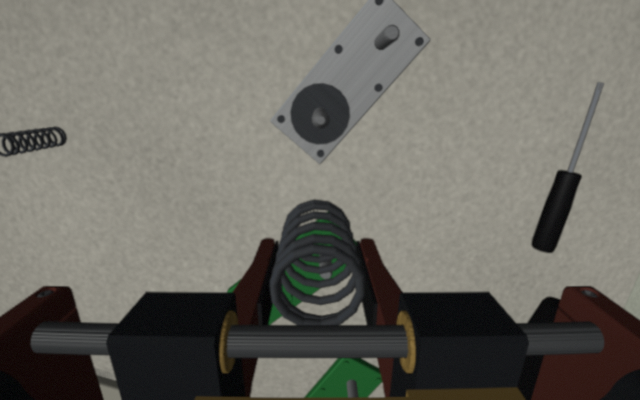

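The view shows the flange centre at (320,113) and the rod tip at (320,119), matching the prediction. The held spring has its top ring at about (317,283) and its bottom ring at about (317,225). Next I'll check the spring's offset in the hand.

```bash
python3 - <<'E'
from h import *
np.set_printoptions(precision=1,suppress=True)
MT=T_cam('wrist'); s=ctrl.observe(); p=s['eef_pos']
a=np.linspace(0,2*np.pi,73)
for z in(p[2]-.0455,p[2]+.0245):
  q=proj('wrist',np.c_[p[0]+.02225*np.cos(a),p[1]+.02225*np.sin(a),0*a+z],MT); print(z,q.min(0),q.max(0),proj('wrist',[[p[0],p[1],z]],MT))
r=[.558,-.181]
q=proj('wrist',np.c_[r[0]+.03*np.cos(a),r[1]+.03*np.sin(a),0*a+.022],MT);print('flange',q.min(0),q.max(0))
im=cv2.imread('pics/w2.png'); g=cv2.cvtColor(im,6)
n,l,st,c=cv2.connectedComponentsWithStats((g[70:160,270:370]<75).astype(np.uint8)); print(st,c)
cv2.imwrite('pics/w2c.png',cv2.resize(im[60:340,230:410],None,fx=2,fy=2,interpolation=2))
d=ctrl.masks_of('wrist','long_spring')
for d in d[:2]:
    ys,xs=np.nonzero(d['pixels']); print(d['score'],xs.min(),xs.max(),ys.min(),ys.max())
E
```

```text
0.1590305325986513 [284.8 201.3] [352.8 264. ] [[318.8 233.7]]
0.22903053259865128 [270. 251.] [369.  336.1] [[319.5 295.7]]
flange [289.3  82.2] [349.7 144.3]
[[   0    0  100   90 6302]
 [  21   14   58   60 2635]
 [   8   46    6    6   32]
 [  48   80    6    7   31]] [[49.6 44.8]
 [49.8 43.2]
 [10.5 48.5]
 [50.3 83. ]]
0.87 270 363 200 324
```

View pics/w2c.png

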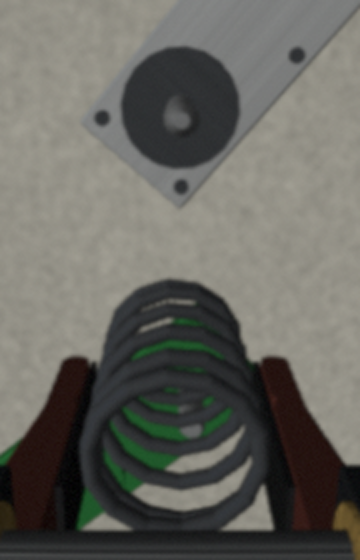

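The flange is within 0.5 mm of prediction and the spring's lower ring within about 1–2 mm, against ±10 mm of clearance. Moving over the rod and starting down.

Emit:
jog_arm --series '[{"tx": 23, "ty": 1, "tz": 0, "wx": 0, "wy": 0, "wz": 0}, {"tx": 23, "ty": 0.5, "tz": 0, "wx": 0, "wy": 0, "wz": 0}, {"tx": 23, "ty": 0, "tz": 0, "wx": 0, "wy": 0, "wz": 0}, {"tx": 0, "ty": 0, "tz": 0, "wx": 0, "wy": 0, "wz": 0}, {"tx": 0, "ty": 0, "tz": 0, "wx": 0, "wy": 0, "wz": 0}]'

```text
clock: 5.47
eef_pos: [0.5588, -0.1793, 0.2043]
eef_rot: [-3.141, 0.0, 0.353]
contact_force: [-0.6, -0.0, -1.4]
width: 0.0427
finger_force: 30.0
```

Emit:
jog_arm --series '[{"tx": 0, "ty": 0, "tz": 15, "wx": 0, "wy": 0, "wz": 0}, {"tx": 0, "ty": 0, "tz": 15, "wx": 0, "wy": 0, "wz": 0}, {"tx": 0, "ty": 0, "tz": 6, "wx": 0, "wy": 0, "wz": 0}, {"tx": 0, "ty": 0, "tz": 0, "wx": 0, "wy": 0, "wz": 0}]'

```text
clock: 5.8
eef_pos: [0.5562, -0.1804, 0.1671]
eef_rot: [-3.139, 0.003, 0.35]
contact_force: [-0.8, 0.5, -0.8]
width: 0.0431
finger_force: 30.0
```

```bash
python3 look.py w3.png; python3 - <<'E'
from h import *
a=save('scene','s3.png'); s=cv2.resize(a[170:350,130:330],None,fx=3,fy=3,interpolation=2); w=cv2.imread('pics/w3.png')[:,:,::-1][60:340,220:420]
w=cv2.resize(w,(386,540)); cv2.imwrite('pics/c3.png',cv2.resize(np.hstack([s,w])[:,:,::-1],(790,432)))
E
```

```text
5.8 [ 0.5562 -0.1804  0.1671] [-3.1392  0.003   0.3504] 0.04305165305724557 [-0.8231  0.5267 -0.8185]
rod proj base,tip [[319.9332 189.7162]
 [320.6678 224.7147]]
```

View pics/c3.png

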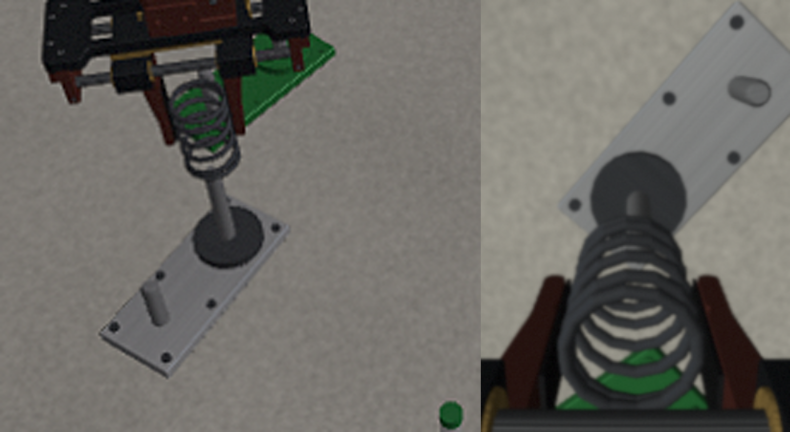

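The crop shows the bottom ring over the rod tip, aligned in both views. Lowering with force checks.

Emit:
jog_arm --series '[{"tx": 0, "ty": 0, "tz": 7, "wx": 0, "wy": 0, "wz": 0}, {"tx": 0, "ty": 0, "tz": 7, "wx": 0, "wy": 0, "wz": 0}, {"tx": 0, "ty": 0, "tz": 7, "wx": 0, "wy": 0, "wz": 0}, {"tx": 0, "ty": 0, "tz": 7, "wx": 0, "wy": 0, "wz": 0}, {"tx": 0, "ty": 0, "tz": 0, "wx": 0, "wy": 0, "wz": 0}]'

```text
clock: 6.32
eef_pos: [0.5569, -0.181, 0.1389]
eef_rot: [-3.14, 0.002, 0.35]
contact_force: [0.0, 0.3, -0.1]
width: 0.0429
finger_force: 30.0
```

Emit:
jog_arm --series '[{"tx": 0, "ty": 0, "tz": 7, "wx": 0, "wy": 0, "wz": 0}, {"tx": 0, "ty": 0, "tz": 7, "wx": 0, "wy": 0, "wz": 0}, {"tx": 0, "ty": 0, "tz": 7, "wx": 0, "wy": 0, "wz": 0}, {"tx": 0, "ty": 0, "tz": 7, "wx": 0, "wy": 0, "wz": 0}, {"tx": 0, "ty": 0, "tz": 0, "wx": 0, "wy": 0, "wz": 0}]'

```text
clock: 6.73
eef_pos: [0.557, -0.1809, 0.1109]
eef_rot: [-3.14, 0.002, 0.35]
contact_force: [-0.0, -0.9, -1.5]
width: 0.0426
finger_force: 30.0
```

Emit:
jog_arm --series '[{"tx": 0, "ty": 0, "tz": 7, "wx": 0, "wy": 0, "wz": 0}, {"tx": 0, "ty": 0, "tz": 7, "wx": 0, "wy": 0, "wz": 0}, {"tx": 0, "ty": 0, "tz": 7, "wx": 0, "wy": 0, "wz": 0}, {"tx": 0, "ty": 0, "tz": 7, "wx": 0, "wy": 0, "wz": 0}, {"tx": 0, "ty": 0, "tz": 0, "wx": 0, "wy": 0, "wz": 0}]'

```text
clock: 7.15
eef_pos: [0.5569, -0.1809, 0.083]
eef_rot: [-3.14, 0.002, 0.35]
contact_force: [-0.4, 0.5, -0.9]
width: 0.043
finger_force: 30.0
```

Emit:
jog_arm --series '[{"tx": 0, "ty": 0, "tz": 5, "wx": 0, "wy": 0, "wz": 0}, {"tx": 0, "ty": 0, "tz": 4, "wx": 0, "wy": 0, "wz": 0}, {"tx": 0, "ty": 0, "tz": 2, "wx": 0, "wy": 0, "wz": 0}, {"tx": 0, "ty": 0, "tz": 0, "wx": 0, "wy": 0, "wz": 0}]'

```text
clock: 7.48
eef_pos: [0.5577, -0.1812, 0.0732]
eef_rot: [-3.141, 0.001, 0.35]
contact_force: [-0.5, 0.6, 0.5]
width: 0.0428
finger_force: 30.0
```

Emit:
jog_arm --series '[{"tx": 0, "ty": 0, "tz": 1, "wx": 0, "wy": 0, "wz": 0}, {"tx": 0, "ty": 0, "tz": 1, "wx": 0, "wy": 0, "wz": 0}, {"tx": 0, "ty": 0, "tz": 1, "wx": 0, "wy": 0, "wz": 0}, {"tx": 0, "ty": 0, "tz": 0, "wx": 0, "wy": 0, "wz": 0}]'

```text
clock: 7.82
eef_pos: [0.5579, -0.1813, 0.0706]
eef_rot: [3.142, -0.0, 0.35]
contact_force: [0.4, -0.1, -0.5]
width: 0.0428
finger_force: 30.0
```

Emit:
jog_arm --series '[{"tx": 0, "ty": 0, "tz": 1, "wx": 0, "wy": 0, "wz": 0}, {"tx": 0, "ty": 0, "tz": 1, "wx": 0, "wy": 0, "wz": 0}, {"tx": 0, "ty": 0, "tz": 1, "wx": 0, "wy": 0, "wz": 0}, {"tx": 0, "ty": 0, "tz": 0, "wx": 0, "wy": 0, "wz": 0}]'

```text
clock: 8.15
eef_pos: [0.558, -0.1813, 0.0677]
eef_rot: [3.142, -0.0, 0.35]
contact_force: [-0.2, -0.2, -0.6]
width: 0.0429
finger_force: 30.0
```

Emit:
jog_arm --series '[{"tx": 0, "ty": 0, "tz": 1, "wx": 0, "wy": 0, "wz": 0}, {"tx": 0, "ty": 0, "tz": 1, "wx": 0, "wy": 0, "wz": 0}, {"tx": 0, "ty": 0, "tz": 0, "wx": 0, "wy": 0, "wz": 0}]'

```text
clock: 8.4
eef_pos: [0.5582, -0.1812, 0.0674]
eef_rot: [3.141, -0.001, 0.35]
contact_force: [-5.2, 2.2, 17.1]
width: 0.0431
finger_force: 30.0
```

Contact came at 0.0674, exactly the seated height. I'll give it a small twist to settle and check it still holds before releasing.

Emit:
jog_arm --series '[{"tx": 0, "ty": 0, "tz": 0, "wx": 0, "wy": 0, "wz": 5}, {"tx": 0, "ty": 0, "tz": 0, "wx": 0, "wy": 0, "wz": -5}, {"tx": 0, "ty": 0, "tz": 0, "wx": 0, "wy": 0, "wz": 0}]'

```text
clock: 8.65
eef_pos: [0.5591, -0.1819, 0.0674]
eef_rot: [3.139, -0.002, 0.354]
contact_force: [-2.6, 0.2, 12.5]
width: 0.043
finger_force: 30.0
```

```bash
python3 - <<'E'
from h import *
a=save('scene','s4.png'); s=cv2.resize(a[190:320,150:300],None,fx=3,fy=3,interpolation=2); w=save('wrist','w4.png')[60:340,220:420]
w=cv2.resize(w,(279,390)); cv2.imwrite('pics/c4.png',np.hstack([s,w])[:,:,::-1]); print(ctrl.observe())
E
```

```text
{'clock': 8.75, 'q': array([-3.34542347e-01,  6.00426256e-01,  1.80340180e+00, -4.05461998e-04,
        7.34785062e-01,  8.86338808e-01]), 'joint_vel': array([ 0.00079946, -0.0007412 ,  0.00089877,  0.00149863,  0.0011481 ,
        0.00541446]), 'effort': array([ 2.96707693e-01, -4.89933228e+01, -1.67370361e+01,  2.76330700e-01,
       -5.78926317e-01, -3.77674552e-02]), 'eef_pos': array([ 0.55914152, -0.18184961,  0.0674256 ]), 'eef_rot': array([ 3.13949755e+00, -2.13596752e-03,  3.50217847e-01]), 'contact_force': array([-2.54774893, -0.2089954 , 12.28544359]), 'moment': array([-0.10775809,  0.2768736 ,  0.07058527]), 'finger_force': 30.00191420316696, 'width': 0.04286108429773835}
```

View pics/c4.png

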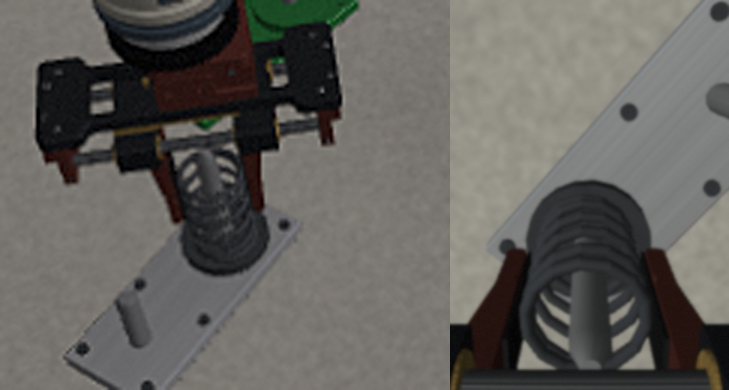

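The spring is threaded over the rod and sits on the flange. Ease off slightly, release, then retreat straight up.

Emit:
jog_arm --series '[{"tx": 0, "ty": 0, "tz": -0.5, "wx": 0, "wy": 0, "wz": 0}, {"tx": 0, "ty": 0, "tz": 0, "wx": 0, "wy": 0, "wz": 0}]'

```text
clock: 8.92
eef_pos: [0.5591, -0.1818, 0.0675]
eef_rot: [3.14, -0.002, 0.35]
contact_force: [-0.6, -0.0, 8.1]
width: 0.0431
finger_force: 30.0
```

Emit:
jog_arm --series '[{"tx": 0, "ty": 0, "tz": 0, "wx": 0, "wy": 0, "wz": 0}, {"tx": 0, "ty": 0, "tz": 0, "wx": 0, "wy": 0, "wz": 0}, {"tx": 0, "ty": 0, "tz": 0, "wx": 0, "wy": 0, "wz": 0}, {"tx": 0, "ty": 0, "tz": 0, "wx": 0, "wy": 0, "wz": 0}, {"tx": 0, "ty": 0, "tz": 0, "wx": 0, "wy": 0, "wz": 0}]' --gripper 0

```text
clock: 9.33
eef_pos: [0.5578, -0.1812, 0.0659]
eef_rot: [-3.141, 0.0, 0.35]
contact_force: [0.6, -0.3, 0.5]
width: 0.0727
finger_force: 0.0
```

Emit:
jog_arm --series '[{"tx": 0, "ty": 0, "tz": 0, "wx": 0, "wy": 0, "wz": 0}, {"tx": 0, "ty": 0, "tz": 0, "wx": 0, "wy": 0, "wz": 0}, {"tx": 0, "ty": 0, "tz": 0, "wx": 0, "wy": 0, "wz": 0}, {"tx": 0, "ty": 0, "tz": 0, "wx": 0, "wy": 0, "wz": 0}]'

```text
clock: 9.67
eef_pos: [0.5579, -0.1812, 0.0661]
eef_rot: [-3.142, 0.0, 0.35]
contact_force: [0.0, -0.3, 0.7]
width: 0.0874
finger_force: 0.0
```

Emit:
jog_arm --series '[{"tx": 0, "ty": 0, "tz": -15, "wx": 0, "wy": 0, "wz": 0}, {"tx": 0, "ty": 0, "tz": -30, "wx": 0, "wy": 0, "wz": 0}, {"tx": 0, "ty": 0, "tz": -30, "wx": 0, "wy": 0, "wz": 0}, {"tx": 0, "ty": 0, "tz": -35, "wx": 0, "wy": 0, "wz": 0}, {"tx": 0, "ty": 0, "tz": -35, "wx": 0, "wy": 0, "wz": 0}]'

```text
clock: 10.08
eef_pos: [0.5574, -0.1811, 0.2123]
eef_rot: [-3.141, 0.001, 0.35]
contact_force: [0.6, -0.2, -0.2]
width: 0.0877
finger_force: 0.0
```

Emit:
jog_arm --series '[{"tx": -20, "ty": 0, "tz": -20, "wx": 0, "wy": 0, "wz": 0}, {"tx": -30, "ty": 0, "tz": 0, "wx": 0, "wy": 0, "wz": 0}, {"tx": 0, "ty": 0, "tz": 0, "wx": 0, "wy": 0, "wz": 0}, {"tx": 0, "ty": 0, "tz": 0, "wx": 0, "wy": 0, "wz": 0}]'

```text
clock: 10.42
eef_pos: [0.5102, -0.1987, 0.2316]
eef_rot: [3.141, -0.0, 0.348]
contact_force: [-0.1, 0.4, -0.7]
width: 0.0881
finger_force: 0.0
```

```bash
python3 - <<'E'
from h import *
a=save('scene','s5.png')[190:340,150:480]; w=save('wrist','w5.png')
cv2.imwrite('pics/c5.png',np.vstack([cv2.resize(a,(660,300),interpolation=2),cv2.resize(w[:290],(660,299))])[:,:,::-1])
E
```

```text
(no output)
```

View pics/c5.png

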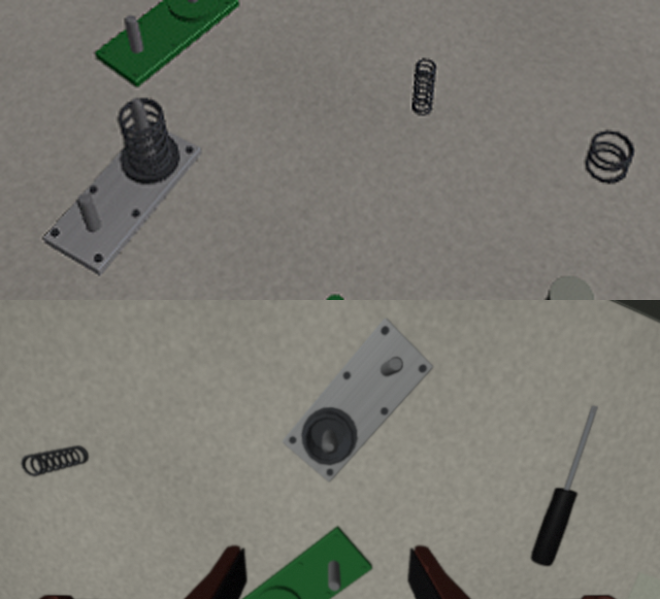

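The spring stands upright on the flange around the rod, the narrow and short springs are undisturbed, and the gripper is clear.

```bash
python3 -c "
from bench import ctrl
print(ctrl.close_job())"
```

```text
the job is handed in; nothing more can be done
None
```

The long spring is standing on the flange, threaded over the tall spring rod and lowered fully before release; the short and narrow springs were left where they stood, and the job was handed in at about 10.5 s of the 42 s limit.

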